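# Pack the panel into its frame with the spacer that fits

### The arm

A 7-joint arm with a two-finger parallel gripper is mounted at the origin on the work surface. World frame = base frame: x ahead of the robot, y to its left, z up, the work surface at z = 0. Lengths are in m, angles in rad, forces in N, time in s.
With the tool pointing down it reaches from about 0.35 to 0.9 m from the base axis. Payload 7.2 kg.
Tool frame: the origin (TCP) lies midway between the tips of the shut fingers; the grasp point (between the pads) lies r.grip_point_offset behind it (r.grip_point_offset is the distance from the TCP to the grasp point, in m); z points along the fingers, y is the line along which they close (so a half turn about z gives the same grasp; the last joint's range is limited). The gripper opens to 88 mm and grips with 3 to 60 N. Pads are 20 mm wide; open, the fingers measure 115 mm over their backs; the gripper's body (75 mm by 178 mm) begins 61 mm behind the grasp point.
Start: joints at [-1.2, 0.411, -0.013, 1.596, 0.006, 1.134, -0.082], TCP at [0.266, 0.566, 0.223] pointing down, gripper open.
Joint ranges: [-2.95, 2.95], [-0.29, 1.99], [-1.47, 1.44], [0.14, 2.54], [-1.03, 4.17], [0.13, 1.85], [-2.86, 2.86]. Speed limits (rad/s): [2.39, 2.39, 3.01, 3.01, 3.14, 3.14, 3.14].

### API

Orientations are given as a rotation vector (axis times angle).
In Python, from cell import r, snapshot gives the robot as it stands.
- The arm moves only by the tool send_rows, never from a script. Its argument "motion" is a list of rows, each a list of 7 numbers: the turn, a rotation vector about the tool's x, y, z in degrees, then the shift along the tool's x, y, z in m, then the gripper command: -1 is fully open, 1 is shut, values between are in proportion. In form: [[ax, ay, az, tx, ty, tz, fingers], ...]. A call has 1 to 10 rows; each row is the pose to reach, as a shift and turn from the pose commanded when the call began, along the tool's axes at that moment; what a row does not reach only later rows make up. A row lasts 1/12 s, in which the tool goes at most 41.7 mm and 7.16 degrees, less where a joint would pass 70% of its speed; a pose out of reach is approached as far as the arm can. A call with a gripper value outside its range is refused whole. The fingers move at their own pace and stop on an object; the grip force is fixed at half the most. Time passes only in rows, so rows that repeat a pose let the fingers close. It gives the time, the measured TCP pose, the force, the opening and the grip force at its end, in the units of the state.
- r.get_state(): the state, without advancing time (a new reading comes with each control period).
- snapshot(name): name is "scene" or "side" or "wrist"; returns a dict with "color" (400x640x3 uint8, red, green, blue), "fx", "fy", "cx", "cy" (pixels), "rvec" (rotation vector, rad) and "tvec" (3), from world to camera coordinates, as OpenCV has them. Camera axes: x right, y down, z forward; pixel columns grow to the right and rows downward; lengths in m; the calibration is good to about 2 mm. A picture is of the moment at which its call begins. There is no depth.
- r.job_done(): hands the job in; it is judged then, once.
The state is a dict: "clock": time; "joint_pos": joint angles; "joint_vel": joint speeds; "joint_efforts": joint torques, N m; "tool_pos": TCP position; "orientation": TCP orientation; "contact_force": force on the tool from outside, world axes, zero at the start; "torque": the same for the moment, N m; "width": finger opening in m; "finger_force": force on a finger pad.
Only numpy, scipy, OpenCV 4.12 (cv2) and the standard library are available. Lean on these libraries where they do the work, as an engineer would, in place of code of your own. Each camera call takes 0.05 s, during which the arm holds its last target. There are 200 camera calls.

### The job

The panel in the face-down frame rattles: find by trying which spacer fits the gap beside the frame's near rail, and leave that one there, upright, about midway along the gap and pushed down fully home onto the frame's lip. It must be a snug fit: the sprung panel has to press on it and hold it against the rail, so a spacer that sits loose is wrong, and one that will not go in must not be forced: stop as soon as it resists firmly, since the load wedged between rail and panel must never pass 80 N in all. Leave the other three spacers on the cork mat, standing or lying, and do not disturb the gourd, the tape roll or the pencil cup.

Things in the scene. Friction and masses are not known exactly. Their poses are not given: they have to be found in the camera images.
- frame: Deep dark-wood picture frame, face down, held fast to the bench by two cleats at its far end. Outside 287 (x) x 272 (y) mm, rails 36 mm wide, tops 42 mm above the bench; nothing within 150 mm of mid-gap stands higher. Origin: bench height, under the middle of the near rail's inner wall (near rail: opposite the cleats). x: level, from that wall across the gap into the panel; y along the gap; z up.
- wall_top (a point): Middle of the top edge of the near rail's inner wall, at frame (0, 0, 42 mm). The wall is upright at frame x = 0; its top 4 mm is eased back at 45 degrees as a lead-in. The gap to be packed lies between this wall and the panel's near edge. Its clear width at rest is not measured and differs each time, anywhere from 5.9 to 17.6 mm.
- gap_floor (a point): Point on the floor of the gap, at frame (3, 0, 8 mm): the frame's brass-coloured lip, 8 mm above the bench and 34 mm below the rail tops. The gap is 200 mm long along frame y and this is its middle.
- spring_rail (a point): Middle of the top inner edge of the far rail, frame (215, 0, 42 mm). Two brass leaf springs here press the panel towards the near rail. Pushed along frame +x the panel gives up to 3.2 mm, then stops dead; 1.5 N starts it, plus 1.2 N per mm; let go, it springs back.
- panel: Pale wood panel, face down in the frame, battens round its back (tops 40 mm above the bench). Slides only along frame x, on springs. Near edge planed by hand, so its distance from the origin is unknown; it is upright up to 28 mm above the bench, then bevelled back by 4.8 mm over its top 12 mm, as a lead-in. Origin: bench height, 118 mm along frame x from the wall at rest; axes as the frame's.
- mat: Thin cork mat fixed on the bench, 260 (x) x 150 (y) x 2 mm, where the spacers stand. Origin: centre of its underside, at bench height; x along the 260 mm side, z up.
- gourd: Small loose bottle gourd standing upright, 151 mm tall, 92 mm across. Bystander. Origin: centre of its underside.
- tape: Loose roll of brown tape lying flat, 90 mm across, 24 mm high. Bystander. Origin: centre of its underside.
- pencil_cup: Loose blue ceramic cup with pencils, 72 mm across, about 170 mm tall with the pencils. Bystander. Origin: centre of its underside.
- spacer_9: The 9 mm spacer: loose flat block of white painted wood, 9 mm thick (its x) x 70 mm long (its y) x 36 mm high (its z), its foot's edges broken by 1 mm, about 16 g. Starts standing on its long foot on the mat. Origin: centre of its underside (foot), z up. Standing home on the gap's floor its top is 2 mm above the rails.
- spacer_12: The 12 mm spacer: loose flat block of red painted wood, 12 mm thick (its x) x 70 mm long (its y) x 36 mm high (its z), its foot's edges broken by 1 mm, about 21 g. Starts standing on its long foot on the mat. Origin: centre of its underside (foot), z up. Standing home on the gap's floor its top is 2 mm above the rails.
- spacer_15: The 15 mm spacer: loose flat block of blue painted wood, 15 mm thick (its x) x 70 mm long (its y) x 36 mm high (its z), its foot's edges broken by 1 mm, about 26 g. Starts standing on its long foot on the mat. Origin: centre of its underside (foot), z up. Standing home on the gap's floor its top is 2 mm above the rails.
- spacer_18: The 18 mm spacer: loose flat block of green painted wood, 18 mm thick (its x) x 70 mm long (its y) x 36 mm high (its z), its foot's edges broken by 1 mm, about 32 g. Starts standing on its long foot on the mat. Origin: centre of its underside (foot), z up. Standing home on the gap's floor its top is 2 mm above the rails.
Mind the look-alikes: they are no part of the job. There is more than one size of the spacer_12; the job needs the smallest.

How it is judged:
By the outcome, as a careful person would: the job done as asked, in the order asked, and still so for the second after the job is handed in, with the robot touching nothing.
It also fails if it takes over 72 s, if anything falls off the work surface, if the arm or the gripper's body presses on something with over 40 N, if the wrist force passes 120 N, or if a joint passes its speed limit or range.

## Working session

There is one attempt and no reset: what is moved stays moved. The work goes in short steps, Python scripts to look and compute and a tool call to move; the robot and the scene stay as the last step left them, time stands still between calls to the robot, and variables do not carry over. Pictures are saved under pics/ and viewed, at most 10 in all, crops included, and the job is handed in when it is done.

Besides the shell and the picture viewer there is one more tool, called as name(argument=value, ...) on one line, values as JSON. send_rows: Moves the arm, as the interface text tells. Its arguments: {"type":"object","properties":{"motion":{"type":"array","items":{"type":"array","items":{"type":"number"}}}},"required":["motion"]}

```bash
ls; mkdir -p pics; python3 - <<'E'
from cell import r,snapshot
import cv2
print(r.get_state(), r.grip_point_offset)
for n in("scene","side"):
    s=snapshot(n); cv2.imwrite(f"pics/{n}0.png",s["color"][:,:,::-1]); print(n,s["fx"],s["cx"],s["cy"],s["rvec"],s["tvec"])
E
```

```text
pics
{'clock': 0.0, 'joint_pos': array([-1.20022188,  0.41187979, -0.01273552,  1.59700992,  0.00559694,
        1.13428843, -0.0822028 ]), 'joint_vel': array([ 1.60562834e-03,  4.11989608e-04, -1.28608589e-03, -1.89792350e-03,
        7.58321212e-05, -6.93415762e-04, -2.74668082e-04]), 'joint_efforts': array([ 2.83943928e-04, -5.87962711e+01,  6.42102230e-01, -2.91072124e+01,
       -5.36955649e-02,  1.87094137e-02,  1.72489868e-04]), 'tool_pos': array([0.26533567, 0.56534415, 0.22183545]), 'orientation': array([-6.83592767e-01, -3.06606953e+00,  2.40470938e-03]), 'contact_force': array([ 0.40108127, -0.62032516,  0.63002983]), 'torque': array([-0.01867447,  0.00843538,  0.02604333]), 'finger_force': 0.0, 'width': 0.08788408535948392} 0.0187
scene 419.4089676149876 310.88015016887095 199.35787864708792 [ 0.80550457  2.69711912 -0.87712455] [ 0.50402306 -0.20165555  1.62123706]
side 375.4480429775108 323.0358045166208 195.4836231477324 [ 2.00622915 -0.70153117  0.42087209] [-0.48563913  0.22877804  0.67555248]
```

View pics/scene0.png

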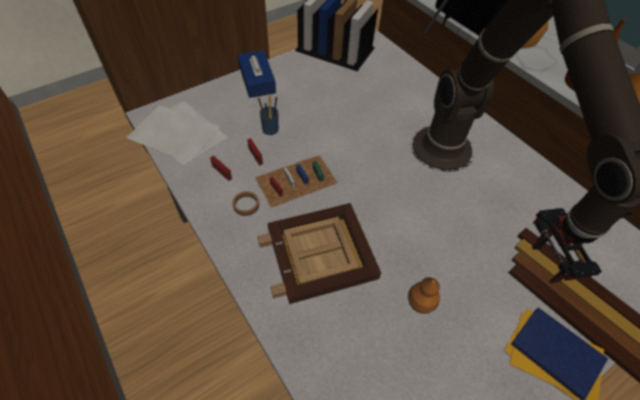

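View pics/side0.png

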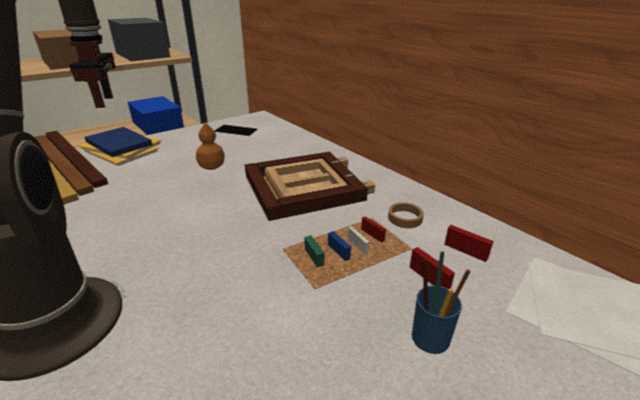

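The scene picture shows the frame at (325,252), with its near rail on the right (350,206)-(380,270) and the cleats on the left. The mat is at (297,180), with spacers red (277,186), white (290,177), blue (303,174) and green (319,169).

There are three red candidates: (277,186) on the mat, and (221,167) and (255,151) off it. The smallest should be the one on the mat, and I'll check that in a crop.

```bash
cat > h.py <<'E'
import numpy as np, cv2
from cell import r,snapshot
from scipy.spatial.transform import Rotation as R
def cast(s,uv,z):
    uv=np.atleast_2d(np.array(uv,float)); M=R.from_rotvec(s["rvec"]).as_matrix(); c=-M.T@s["tvec"]
    d=np.c_[(uv[:,0]-s["cx"])/s["fx"],(uv[:,1]-s["cy"])/s["fy"],np.ones(len(uv))]@M
    return c+d*((z-c[2])/d[:,2])[:,None]
def proj(s,P):
    K=np.array([[s["fx"],0,s["cx"]],[0,s["fy"],s["cy"]],[0,0,1]])
    return cv2.projectPoints(np.atleast_2d(np.array(P,float)),s["rvec"],s["tvec"],K,None)[0][:,0]
def delta(pos,yaw=None,down=True):
    """tool-axis turn(deg) & shift from current measured pose to target TCP pos / yaw of tool y axis in world"""
    st=r.get_state(); T=R.from_rotvec(st["orientation"]); M=T.as_matrix()
    sh=M.T@(np.array(pos)-st["tool_pos"]); rot=np.zeros(3)
    if yaw is not None:
        best=None
        for k in(0,np.pi):
            y=np.array([np.cos(yaw+k),np.sin(yaw+k),0]); z=np.array([0,0,-1.]); x=np.cross(y,z)
            q=(T.inv()*R.from_matrix(np.c_[x,y,z])).as_rotvec(degrees=True)
            if best is None or np.linalg.norm(q)<np.linalg.norm(best): best=q
        rot=best
    return rot.round(2),sh.round(4)
E
python3 - <<'E'
from h import *
np.set_printoptions(precision=4,suppress=True)
s=snapshot("scene")
c=s["color"]
print("mat corners",cast(s,[(256,181),(325,155),(337,178),(268,205)],.002))
print("frame top",cast(s,[(350,206),(380,270),(289,299),(270,222)],.042))
print("spacers",cast(s,[(277,186),(290,177),(303,174),(319,169)],.02))
print("reds",cast(s,[(221,167),(255,151)],.02))
print("gourd,tape,cup",cast(s,[(424,300),(246,204),(270,128)],.02))
crop=cv2.resize(c[135:215,200:340],None,fx=5.5,fy=5.5,interpolation=cv2.INTER_CUBIC)
cv2.imwrite("pics/crop1.png",crop[:,:,::-1])
st=r.get_state();print(R.from_rotvec(st["orientation"]).as_matrix())
w=snapshot("wrist");M=R.from_rotvec(w["rvec"]).as_matrix();print(w["fx"],-M.T@w["tvec"],M)
E
```

```text
mat corners [[ 0.6825 -0.2395  0.002 ]
 [ 0.4025 -0.2086  0.002 ]
 [ 0.4297 -0.0928  0.002 ]
 [ 0.6995 -0.1244  0.002 ]]
frame top [[ 0.4846  0.0537  0.042 ]
 [ 0.55    0.2923  0.042 ]
 [ 0.8271  0.221   0.042 ]
 [ 0.74   -0.0362  0.042 ]]
spacers [[ 0.6374 -0.1664  0.02  ]
 [ 0.5776 -0.1763  0.02  ]
 [ 0.5311 -0.1628  0.02  ]
 [ 0.4696 -0.1511  0.02  ]]
reds [[ 0.7628 -0.3515  0.02  ]
 [ 0.6212 -0.3539  0.02  ]]
gourd,tape,cup [[ 0.4935  0.4317  0.02  ]
 [ 0.7654 -0.1567  0.02  ]
 [ 0.5127 -0.429   0.02  ]]
[[-0.9053  0.4248 -0.0004]
 [ 0.4248  0.9053 -0.0012]
 [-0.0001 -0.0012 -1.    ]]
317.80172949140837 [0.1896 0.6022 0.383 ] [[ 0.425   0.9052  0.0004]
 [ 0.8619 -0.4048  0.3053]
 [ 0.2765 -0.1294 -0.9522]]
```

View pics/crop1.png

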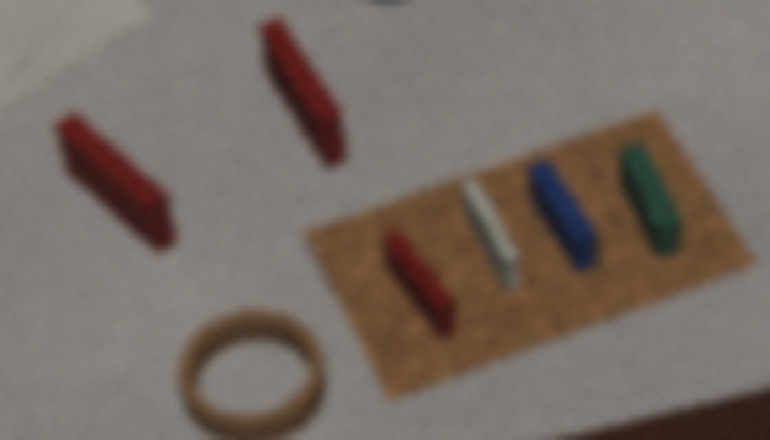

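The crop confirms it. The mat's red block is clearly shorter than the two off-mat reds at crop (115,180) and (300,90), so (277,186) is spacer_12. Next I'll move above the gap for a close wrist view.

```bash
python3 - <<'E'
from h import *
print(delta((.552,.164,.14),np.radians(-15.3)))
E
```

```text
(array([-5.000e-02,  4.000e-02,  8.016e+01]), array([-0.43  , -0.2416,  0.0824]))
```

send_rows(motion=[[0,0,80.16,-0.43,-0.2416,0,-1],[0,0,80.16,-0.43,-0.2416,0,-1],[0,0,80.16,-0.43,-0.2416,0,-1],[0,0,80.16,-0.43,-0.2416,0,-1],[0,0,80.16,-0.43,-0.2416,0,-1],[0,0,80.16,-0.43,-0.2416,0,-1],[0,0,80.16,-0.43,-0.2416,0,-1],[0,0,80.16,-0.43,-0.2416,0,-1],[0,0,80.16,-0.43,-0.2416,0,-1],[0,0,80.16,-0.43,-0.2416,0,-1]])

```text
clock: 1.03
tool_pos: [0.5084, 0.2249, 0.2229]
orientation: [-2.355, -2.08, -0.001]
contact_force: [0.2, 1.1, -0.6]
width: 0.0877
finger_force: 0.0
```

```bash
python3 - <<'E'
from h import *
print(delta((.552,.164,.14),np.radians(-15.3)),r.get_state()["clock"])
E
```

```text
(array([ 0.01, -0.03,  8.2 ]), array([-0.0551,  0.0507,  0.0828])) 1.0333
```

send_rows(motion=[[0,0,8.2,-0.055,0.0507,0.0828,-1],[0,0,8.2,-0.055,0.0507,0.0828,-1],[0,0,8.2,-0.055,0.0507,0.0828,-1],[0,0,8.2,-0.055,0.0507,0.0828,-1],[0,0,8.2,-0.055,0.0507,0.0828,-1],[0,0,8.2,-0.055,0.0507,0.0828,-1]])

```text
clock: 1.53
tool_pos: [0.5515, 0.1671, 0.1403]
orientation: [-2.491, -1.914, -0.001]
contact_force: [0.3, 0.4, -0.2]
width: 0.0877
finger_force: 0.0
```

```bash
python3 - <<'E'
from h import *
st=r.get_state();print(st["tool_pos"],delta((.552,.164,.14),np.radians(-15.3)))
s=snapshot("wrist");cv2.imwrite("pics/w1.png",s["color"][:,:,::-1]);np.save("pics/w1.npy",s,allow_pickle=True)
E
```

```text
[0.55148554 0.16707317 0.1403478 ] (array([-0.01, -0.04,  0.38]), array([-0.0028,  0.0013,  0.0003]))
```

View pics/w1.png

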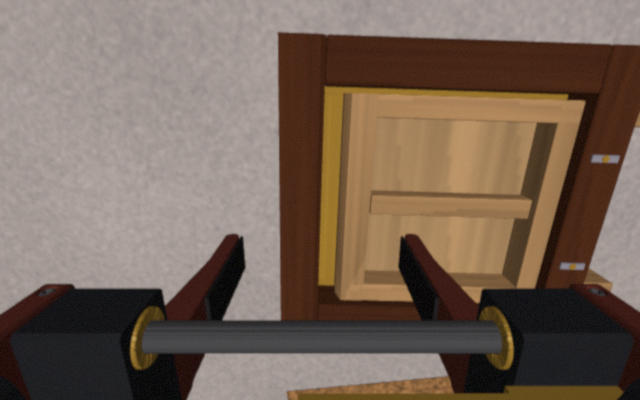

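The wrist view shows the near rail at columns 280-326 and the brass gap floor from (326,88)-(341,88) down to (318,285)-(336,285). I'll fit the edges.

```bash
python3 - <<'E'
from h import *
np.set_printoptions(precision=4,suppress=True)
s=np.load("pics/w1.npy",allow_pickle=True).item(); c=s["color"].astype(int)
for row in(100,180,260):print(row,[tuple(c[row,u]) for u in range(312,362,3)])
hsv=cv2.cvtColor(s["color"],cv2.COLOR_RGB2HSV)
m=(hsv[...,0]>=17)&(hsv[...,0]<=30)&(hsv[...,1]>150)&(hsv[...,2]>90)
L=[];Rr=[];O=[]
for v in range(100,280,4):
    u=np.flatnonzero(m[v,305:365])+305
    if len(u)>5: L.append((u[0]-.5,v));Rr.append((u[-1]+.5,v))
    g=s["color"][v,240:310].astype(int).sum(1); O.append((240+np.argmax(-np.diff(g))+.5,v))
for z in(.042,.038,.008):
  print(z)
  for n,e in(("wall",L),("panel",Rr),("outer",O)):
    P=cast(s,e,z); vx,vy,x0,y0=cv2.fitLine(P[:,:2].astype(np.float32),cv2.DIST_HUBER,0,.0005,.0005)[:,0]
    if vy<0:vx,vy=-vx,-vy
    n_=np.array([.9646,-.2639]); print(n,"ang",np.degrees(np.arctan2(-vx,vy)),"pt",x0,y0,"offset",P[:,:2].dot(n_).mean())
# gap ends
for uv in((326,87),(318,286)):print(cast(s,[uv],.042),cast(s,[uv],.008))
print("frame corners",cast(s,[(279,33)],.042))
E
```

```text
100 [(np.int64(75), np.int64(42), np.int64(26)), (np.int64(72), np.int64(40), np.int64(26)), (np.int64(69), np.int64(34), np.int64(18)), (np.int64(62), np.int64(33), np.int64(14)), (np.int64(116), np.int64(84), np.int64(35)), (np.int64(156), np.int64(117), np.int64(47)), (np.int64(158), np.int64(121), np.int64(45)), (np.int64(154), np.int64(118), np.int64(45)), (np.int64(153), np.int64(117), np.int64(41)), (np.int64(154), np.int64(117), np.int64(45)), (np.int64(143), np.int64(108), np.int64(43)), (np.int64(109), np.int64(80), np.int64(52)), (np.int64(115), np.int64(86), np.int64(55)), (np.int64(137), np.int64(104), np.int64(69)), (np.int64(168), np.int64(128), np.int64(87)), (np.int64(169), np.int64(129), np.int64(88)), (np.int64(177), np.int64(136), np.int64(92))]
180 [(np.int64(72), np.int64(37), np.int64(19)), (np.int64(71), np.int64(37), np.int64(24)), (np.int64(60), np.int64(30), np.int64(15)), (np.int64(104), np.int64(74), np.int64(30)), (np.int64(153), np.int64(119), np.int64(44)), (np.int64(160), np.int64(122), np.int64(46)), (np.int64(156), np.int64(120), np.int64(46)), (np.
[... 1319 characters left out ...]
16.730587 pt 0.56256145 0.152278 offset 0.5029558223185161
outer ang -16.81668 pt 0.5159015 0.17364892 offset 0.45211609607198355
0.038
wall ang -16.849998 pt 0.5560601 0.18479158 offset 0.48728781240602603
panel ang -16.7306 pt 0.5623868 0.15078166 offset 0.503189865403627
outer ang -16.816692 pt 0.51500726 0.17248215 offset 0.451566070654184
0.008
wall ang -16.850033 pt 0.5540294 0.17744303 offset 0.487231718113566
panel ang -16.730606 pt 0.5610768 0.139559 offset 0.5049451885419579
outer ang -16.816734 pt 0.5083002 0.16373141 offset 0.44744088002068855
[[0.5789 0.2547 0.042 ]] [[0.5796 0.2554 0.008 ]]
[[0.5268 0.0856 0.042 ]] [[0.5206 0.0641 0.008 ]]
frame corners [[0.555  0.2999 0.042 ]]
```

```bash
python3 - <<'E'
from h import *
s=snapshot("scene")
a,b=cast(s,[(314.9,162.3),(321.5,179.5)],.038)
print(a,b,np.degrees(np.arctan2(b[1]-a[1],b[0]-a[0])))
print(delta((.475,-.16,.15),np.radians(-16.85)))
E
```

```text
[ 0.47329367 -0.17302737  0.038     ] [ 0.49837537 -0.09415065  0.038     ] 72.36005679211455
(array([ 0.06, -0.11,  2.01]), array([-0.3365,  0.0099, -0.0096]))
```

send_rows(motion=[[0,0,-0.5,-0.33,0.01,-0.01,-1],[0,0,-0.5,-0.33,0.01,-0.01,-1],[0,0,-0.5,-0.33,0.01,-0.01,-1],[0,0,-0.5,-0.33,0.01,-0.01,-1],[0,0,-0.5,-0.33,0.01,-0.01,-1],[0,0,-0.5,-0.33,0.01,-0.01,-1],[0,0,-0.5,-0.33,0.01,-0.01,-1],[0,0,-0.5,-0.33,0.01,-0.01,-1],[0,0,-0.5,-0.33,0.01,-0.01,-1],[0,0,-0.5,-0.33,0.01,-0.01,-1]])

```text
clock: 2.47
tool_pos: [0.4763, -0.1566, 0.1512]
orientation: [2.485, 1.919, 0.003]
contact_force: [0.6, 0.5, 0.6]
width: 0.0878
finger_force: 0.0
```

```bash
python3 - <<'E'
from h import *
s=snapshot("wrist");cv2.imwrite("pics/w2.png",s["color"][:,:,::-1]);np.save("pics/w2.npy",s,allow_pickle=True)
st=r.get_state();print(st["tool_pos"]);M=R.from_rotvec(st["orientation"]).as_matrix();print(M)
E
```

```text
[ 0.47670253 -0.15470803  0.1508154 ]
[[ 2.49861740e-01  9.68279201e-01  2.12143051e-03]
 [ 9.68280788e-01 -2.49863653e-01  6.86437715e-04]
 [ 1.19473174e-03  1.88262588e-03 -9.99997514e-01]]
```

View pics/w2.png

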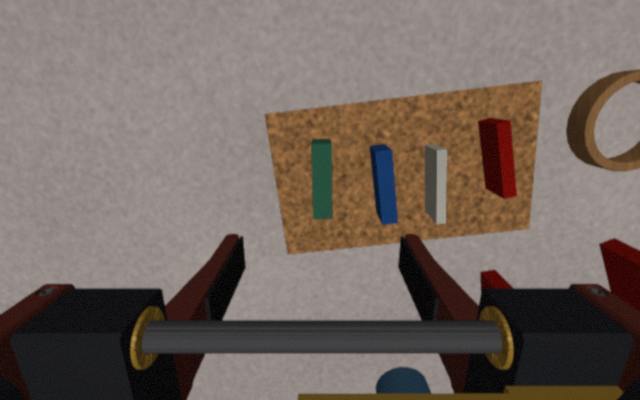

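The wrist view shows green upright at (311-333, 140-218), blue at (384,185), white at (436,184) and red at (498,158).

```bash
python3 - <<'E'
from h import *
np.set_printoptions(precision=4,suppress=True)
s=np.load("pics/w2.npy",allow_pickle=True).item(); h=cv2.cvtColor(s["color"],cv2.COLOR_RGB2HSV)
g=((h[...,0]>55)&(h[...,0]<95)&(h[...,1]>100)).astype(np.uint8); g[:,:290]=0;g[:,350:]=0
v=h[...,2][130:225,322];print(v)
t=g.copy(); t[:148]=0
for mm,z in((t,.038),):
    P=cv2.findContours(mm,0,2)[0]; P=max(P,key=cv2.contourArea)[:,0]
    W=cast(s,P,z)[:,:2]; rc=cv2.minAreaRect((W*1000).astype(np.float32)); print(rc, cv2.boundingRect(P))
    q=cv2.boxPoints(rc)/1000; print(q)
E
```

```text
[120 115 117 118 121 128 134 134 110  68  58  54  57  65  71  77  80  80
  81  82  79  81  82  81  81  77  81  80  82  79  80  80  80  79  78  79
  81  80  79  80  78  80  78  79  79  81  80  80  79  79  80  84  78  80
  81  80  80  80  79  79  80  83  81  81  83  78  81  82  78  80  82  80
  80  82  82  78  81  83  81  83  82  81  78  81  79  79  78  80  76  91
 111 117 116 113 116]
((479.3551940917969, -146.62942504882812), (63.91035079956055, 15.66943359375), 75.81136322021484) (312, 148, 19, 70)
[[ 0.4639 -0.1757]
 [ 0.4791 -0.1795]
 [ 0.4948 -0.1176]
 [ 0.4796 -0.1137]]
```

```bash
python3 - <<'E'
from h import *
print(delta((.4798,-.1449,.024),np.radians(-14.2)))
E
```

```text
(array([ 0.11, -0.07, -0.27]), array([0.0101, 0.0003, 0.1268]))
```

send_rows(motion=[[0,0,0,0.01,0.0003,0.04,0.18],[0,0,0,0.01,0.0003,0.07,0.18],[0,0,0,0.01,0.0003,0.085,0.18],[0,0,0,0.01,0.0003,0.085,0.18],[0,0,0,0.01,0.0003,0.085,0.18],[0,0,0,0.01,0.0003,0.085,0.18],[0,0,0,0.01,0.0003,0.085,0.18]])

```text
clock: 3.1
tool_pos: [0.4801, -0.1452, 0.0662]
orientation: [2.481, 1.925, 0.003]
contact_force: [0.7, -0.3, 0.2]
width: 0.0445
finger_force: 0.0
```

```bash
python3 - <<'E'
from h import *
s=snapshot("wrist");c=s["color"];print(r.get_state()["width"],r.get_state()["tool_pos"])
cv2.imwrite("pics/w3.png",cv2.resize(c[60:400,160:480],None,fx=1.7,fy=1.7)[:,:,::-1])
print(delta((.4798,-.1449,.024),np.radians(-14.2)))
E
```

```text
0.04041034199295096 [ 0.47996919 -0.14535966  0.06619914]
(array([ 0.14, -0.04, -0.22]), array([ 0.0004, -0.0004,  0.0422]))
```

View pics/w3.png

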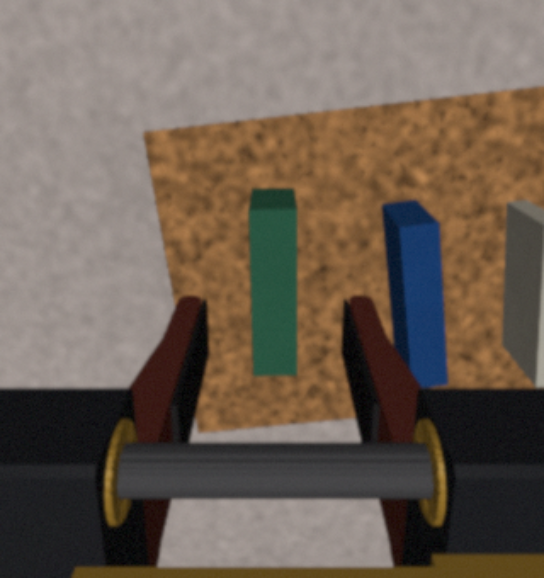

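The picture shows green centred between the fingers (spacer mid 273, fingers mid 276), with blue clear of them. I'll descend and grip.

send_rows(motion=[[0,0,0,0,0,0.025,0.22],[0,0,0,0,0,0.038,0.22],[0,0,0,0,0,0.042,0.22],[0,0,0,0,0,0.042,0.4],[0,0,0,0,0,0.042,1],[0,0,0,0,0,0.042,1],[0,0,0,0,0,0.042,1],[0,0,0,0,0,0.042,1],[0,0,0,0,0,0.042,1]])

```text
clock: 3.9
tool_pos: [0.4796, -0.146, 0.0238]
orientation: [2.483, 1.923, 0.002]
contact_force: [-0.4, 0.4, 6.9]
width: 0.0181
finger_force: 30.0
```

```bash
python3 - <<'E'
from h import *
print(delta((.5574,.1573,.13),np.radians(-16.85)),R.from_rotvec(r.get_state()["orientation"]).as_matrix())
E
```

```text
(array([ 0.1 , -0.02,  2.38]), array([ 3.131e-01, -2.000e-04, -1.061e-01])) [[ 2.49815287e-01  9.68291929e-01  1.74982482e-03]
 [ 9.68293474e-01 -2.49815363e-01 -1.78528211e-04]
 [ 2.64265697e-04  1.73894303e-03 -9.99998453e-01]]
```

send_rows(motion=[[0,0,0,0,0,-0.03,1],[0,0,0,0,0,-0.07,1],[0,0,2.4,0.313,0,-0.09,1],[0,0,2.4,0.313,0,-0.09,1],[0,0,2.4,0.313,0,-0.09,1],[0,0,2.4,0.313,0,-0.09,1],[0,0,2.4,0.313,0,-0.09,1],[0,0,2.4,0.313,0,-0.09,1],[0,0,2.4,0.313,0,-0.09,1],[0,0,2.4,0.313,0,-0.09,1]])

```text
clock: 4.73
tool_pos: [0.5574, 0.1637, 0.1134]
orientation: [-2.517, -1.878, -0.004]
contact_force: [1.1, 0.1, -0.7]
width: 0.0183
finger_force: 30.0
```

send_rows(motion=[[0,0,0,0,0,0,1],[0,0,0,0,0,0,1],[0,0,0,0,0,0,1]])

```text
clock: 4.98
tool_pos: [0.5567, 0.1562, 0.1128]
orientation: [2.523, 1.87, -0.001]
contact_force: [0.4, -1.4, -0.5]
width: 0.0176
finger_force: 30.0
```

```bash
python3 - <<'E'
from h import *
print(r.get_state()["tool_pos"],delta((.5574,.1573,.07),np.radians(-16.85)))
s=snapshot("wrist");c=s["color"]
cv2.imwrite("pics/w4.png",cv2.resize(c[60:400,160:480],None,fx=1.7,fy=1.7)[:,:,::-1])
E
```

```text
[0.55666719 0.15616514 0.11280539] (array([-0.  ,  0.05, -0.06]), array([0.0013, 0.0004, 0.0428]))
```

View pics/w4.png

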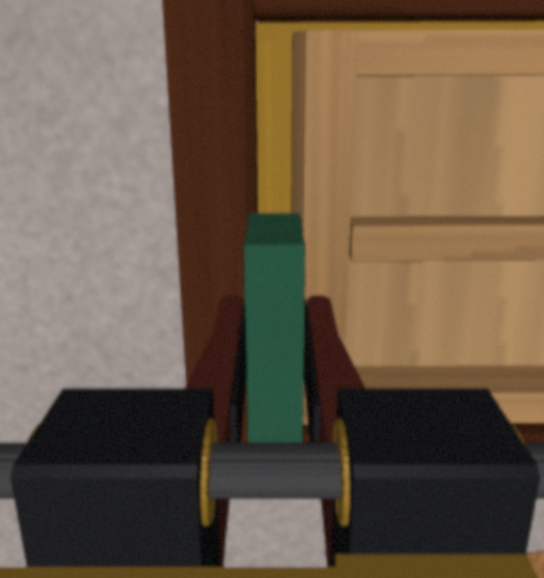

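The 18 mm block is upright over the gap, and the brass strip at crop (257-292) lines up with it at (246-303). I'll lower it gently.

send_rows(motion=[[0,0,0,0.0013,0.0004,0.02,1],[0,0,0,0.0013,0.0004,0.035,1],[0,0,0,0.0013,0.0004,0.041,1],[0,0,0,0.0013,0.0004,0.044,1],[0,0,0,0.0013,0.0004,0.046,1],[0,0,0,0.0013,0.0004,0.048,1],[0,0,0,0.0013,0.0004,0.049,1],[0,0,0,0.0013,0.0004,0.049,1]])

```text
clock: 5.7
tool_pos: [0.558, 0.1585, 0.0642]
orientation: [2.523, 1.871, 0.001]
contact_force: [-1.2, -0.3, -0.8]
width: 0.0178
finger_force: 30.0
```

send_rows(motion=[[0,0,0,0,0,0.002,1],[0,0,0,0,0,0.004,1],[0,0,0,0,0,0.005,1],[0,0,0,0,0,0.005,1]])

```text
clock: 6.03
tool_pos: [0.5578, 0.1586, 0.0587]
orientation: [2.523, 1.872, 0.0]
contact_force: [0.2, 0.7, -0.9]
width: 0.0178
finger_force: 30.0
```

send_rows(motion=[[0,0,0,0,0,0.001,1],[0,0,0,0,0,0.002,1],[0,0,0,0,0,0.003,1],[0,0,0,0,0,0.003,1]])

```text
clock: 6.37
tool_pos: [0.5578, 0.1585, 0.0557]
orientation: [2.523, 1.872, 0.0]
contact_force: [2.0, -0.3, -1.0]
width: 0.0176
finger_force: 30.0
```

send_rows(motion=[[0,0,0,0,0,0.001,1],[0,0,0,0,0,0.002,1],[0,0,0,0,0,0.003,1],[0,0,0,0,0,0.003,1]])

```text
clock: 6.7
tool_pos: [0.5578, 0.1585, 0.0527]
orientation: [2.523, 1.872, 0.0]
contact_force: [0.6, -0.6, -0.7]
width: 0.0173
finger_force: 30.0
```

send_rows(motion=[[0,0,0,0,0,0.001,1],[0,0,0,0,0,0.002,1],[0,0,0,0,0,0.002,1]])

```text
clock: 6.95
tool_pos: [0.5578, 0.1586, 0.0508]
orientation: [-2.523, -1.872, -0.0]
contact_force: [0.8, -0.5, -0.8]
width: 0.0173
finger_force: 30.0
```

send_rows(motion=[[0,0,0,0,0,0.001,1],[0,0,0,0,0,0.002,1],[0,0,0,0,0,0.003,1],[0,0,0,0,0,0.003,1]])

```text
clock: 7.28
tool_pos: [0.5578, 0.1587, 0.0478]
orientation: [2.523, 1.872, 0.0]
contact_force: [0.8, -0.9, 2.2]
width: 0.018
finger_force: 30.0
```

send_rows(motion=[[0,0,0,0,0,0.001,1],[0,0,0,0,0,0.0015,1],[0,0,0,0,0,0.0015,1]])

```text
clock: 7.53
tool_pos: [0.5578, 0.1586, 0.0462]
orientation: [2.523, 1.872, 0.0]
contact_force: [0.7, 1.1, 1.5]
width: 0.0181
finger_force: 30.0
```

The foot is past the bevel at about 24 mm with only ~2 N of resistance, so it fits. I'll release, raise and shut the fingers, then push it home.

send_rows(motion=[[0,0,0,0,0,0,0.2],[0,0,0,0,0,0,0.2],[0,0,0,0,0,0,0.2],[0,0,0,0,0,0,0.2],[0,0,0,0,0,-0.03,0.2],[0,0,0,0,0,-0.04,0.5],[0,0,0,0,0,-0.04,1],[0,0,0,0,0,-0.04,1],[0,0,0,0,0,-0.04,1],[0,0,0,0,0,-0.04,1]])

```text
clock: 8.37
tool_pos: [0.5571, 0.1585, 0.0854]
orientation: [-2.523, -1.872, 0.002]
contact_force: [0.1, 0.4, -0.7]
width: 0.0052
finger_force: 0.0
```

```bash
python3 - <<'E'
from h import *
print(r.get_state()["tool_pos"],r.get_state()["width"],delta((.5578,.1586,.0635),np.radians(-16.85)))
s=snapshot("wrist");c=s["color"]
cv2.imwrite("pics/w5.png",cv2.resize(c[60:400,160:480],None,fx=1.7,fy=1.7)[:,:,::-1])
E
```

```text
[0.5570653  0.15845316 0.08537701] 0.005190413340887019 (array([-0.07,  0.05, -0.  ]), array([0.0004, 0.0007, 0.0219]))
```

View pics/w5.png

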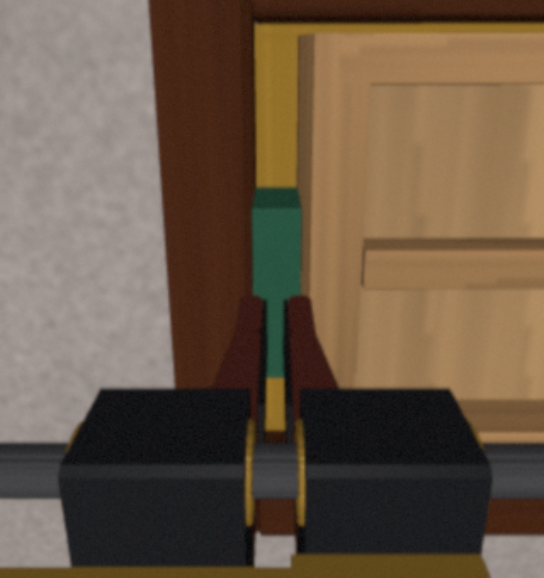

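The spacer stands upright in the gap, with its top face at crop rows 207-377 and columns 252-300.

```bash
python3 - <<'E'
from h import *
s=snapshot("wrist")
f=lambda u,v:(u/1.7+160,v/1.7+60)
p=cast(s,[f(276,207),f(276,377)],.060);print(p,p.mean(0),np.linalg.norm(p[1]-p[0]))
v=np.array([.2899,.957]);print("along-gap offset from mid",p.mean(0)[:2]@v-.3121, r.get_state()["width"],delta((p.mean(0)[0],p.mean(0)[1],.0635)))
E
```

```text
[[0.56827079 0.1921995  0.06      ]
 [0.54814683 0.12560447 0.06      ]] [0.55820881 0.15890199 0.06      ] 0.06956918872217813
along-gap offset from mid 0.0017939352120545093 0.0005637408229039392 (array([0., 0., 0.]), array([0.0008, 0.0008, 0.022 ]))
```

Centred within 2 mm. Next I'll approach and push down in steps while watching the force.

send_rows(motion=[[0,0,0,0.0008,0.0008,0.012,1],[0,0,0,0.0008,0.0008,0.02,1],[0,0,0,0.0008,0.0008,0.024,1],[0,0,0,0.0008,0.0008,0.026,1],[0,0,0,0.0008,0.0008,0.028,1],[0,0,0,0.0008,0.0008,0.028,1]])

```text
clock: 8.97
tool_pos: [0.5585, 0.1589, 0.0579]
orientation: [-2.523, -1.872, 0.001]
contact_force: [0.2, 0.1, -0.5]
width: 0.0001
finger_force: 0.0
```

send_rows(motion=[[0,0,0,0,0,0.002,1],[0,0,0,0,0,0.004,1],[0,0,0,0,0,0.005,1],[0,0,0,0,0,0.005,1]])

```text
clock: 9.3
tool_pos: [0.5585, 0.1592, 0.0532]
orientation: [-2.523, -1.872, 0.0]
contact_force: [0.0, 0.4, 0.3]
width: 0.0003
finger_force: 0.3
```

send_rows(motion=[[0,0,0,0,0,0.002,1],[0,0,0,0,0,0.004,1],[0,0,0,0,0,0.005,1],[0,0,0,0,0,0.005,1]])

```text
clock: 9.63
tool_pos: [0.5586, 0.1591, 0.048]
orientation: [-2.523, -1.872, 0.0]
contact_force: [-0.0, -0.5, -0.2]
width: 0.0008
finger_force: 0.0
```

send_rows(motion=[[0,0,0,0,0,0.001,1],[0,0,0,0,0,0.002,1],[0,0,0,0,0,0.003,1],[0,0,0,0,0,0.003,1]])

```text
clock: 9.97
tool_pos: [0.5588, 0.159, 0.0452]
orientation: [2.523, 1.872, 0.0]
contact_force: [0.4, -0.4, 0.1]
width: 0.0006
finger_force: 0.0
```

send_rows(motion=[[0,0,0,0,0,0.001,1],[0,0,0,0,0,0.0015,1],[0,0,0,0,0,0.002,1],[0,0,0,0,0,0.002,1]])

```text
clock: 10.3
tool_pos: [0.559, 0.159, 0.0444]
orientation: [-2.523, -1.871, -0.001]
contact_force: [-4.3, -0.7, 13.3]
width: 0.0004
finger_force: 6.3
```

A firm floor at TCP z = 44.4 mm means the top is at the home height. I'll retreat and check.

send_rows(motion=[[0,0,0,0,0,-0.01,1],[0,0,0,0,0,-0.04,1],[0,0,0,0,0,-0.08,1],[0,0,0,0,0,-0.1,-0.5],[0,0,0,0,0,-0.1,-1],[0,0,0,0,0,-0.1,-1],[0,0,0,0,0,-0.1,-1],[0,0,0,0,0,-0.1,-1]])

```text
clock: 10.97
tool_pos: [0.5579, 0.1589, 0.1421]
orientation: [-2.523, -1.872, 0.003]
contact_force: [0.0, -0.1, 0.4]
width: 0.0301
finger_force: 0.0
```

```bash
python3 - <<'E'
from h import *
s=snapshot("wrist");c=s["color"]
cv2.imwrite("pics/w6.png",cv2.resize(c[70:310,230:390],None,fx=2.4,fy=2.4,interpolation=cv2.INTER_CUBIC)[:,:,::-1])
h=cv2.cvtColor(c,cv2.COLOR_RGB2HSV)
g=((h[...,0]>55)&(h[...,0]<95)&(h[...,1]>90)).astype(np.uint8)
P=max(cv2.findContours(g,0,2)[0],key=cv2.contourArea)[:,0];print(cv2.boundingRect(P))
rc=cv2.minAreaRect((cast(s,P,.044)[:,:2]*1000).astype(np.float32));print(rc)
ctr=np.array(rc[0])/1000;print(ctr@[.2899,.957]-.3121,ctr@[.957,-.2899]-.4787)
print(r.get_state()["contact_force"])
E
```

```text
(312, 154, 20, 82)
((559.0436401367188, 162.02239990234375), (72.523681640625, 16.822118759155273), 73.18569946289062)
0.005022187982177739 0.009334469879150376
[-0.12477507 -0.36485684  0.29479693]
```

View pics/w6.png

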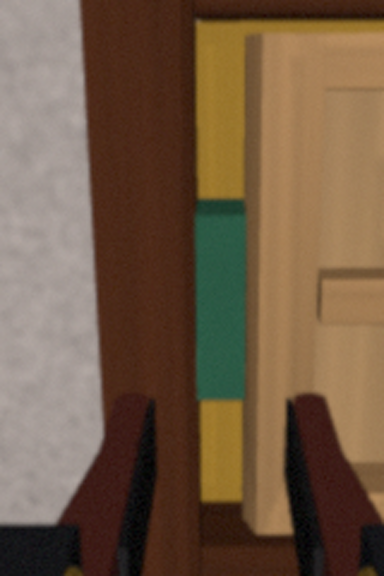

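The picture shows the green block home between rail and panel at crop (196-246, 200-400). It touches both sides and is upright and centred, so I'm handing in.

```bash
python3 -c "
from cell import r
print(r.job_done())"
```

```text
the job is handed in; nothing more can be done
None
```

I left the 18 mm (green) spacer upright and fully home in the gap, within about 5 mm of the middle; I tried only that one, because the camera put the gap at about 17.6 mm, so I didn't test the fit beyond seeing it touch both rail and panel. The highest force I read was about 13 N, and I did not touch the other three spacers, the gourd, the tape roll or the pencil cup.

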